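Find the bread bin's concealed catch and press it

ROBOT

A 7-joint arm with a two-finger parallel gripper is mounted at the origin on the work surface. World frame = base frame: x ahead of the robot, y to its left, z up, the work surface at z = 0. Lengths are in m, angles in rad, forces in N, time in s.
With the tool pointing down it reaches from about 0.425 to 0.925 m from the base axis. Payload 6.8 kg.
Tool frame: the origin (TCP) lies midway between the tips of the shut fingers; the grasp point (between the pads) lies 19 mm behind it; x points along the fingers, y is the direction in which the jaws open and shut, and the axes are right-handed (so a half turn about x gives the same grasp; the last joint's range is limited). The gripper opens to 85 mm and grips with 20 to 120 N. Pads are 22 mm wide; open, the fingers measure 114 mm over their backs; the gripper's body (76 mm by 85 mm) begins 54 mm behind the grasp point. The pads swing forward as they close: fully open they stand 13 mm farther back than shut.
Start: joints at [-1.45, 0.477, 0.022, 1.555, -0.011, 1.109, -0.083], TCP at [0.153, 0.657, 0.231] pointing down, gripper open.
Joint ranges: [-2.96, 2.96], [-0.34, 2.1], [-1.41, 1.46], [0.24, 2.44], [-1.37, 4.51], [0.17, 1.92], [-2.96, 2.96]. Speed limits (rad/s): [2.39, 2.39, 3.14, 3.14, 3.14, 3.14, 3.14].

INTERFACE

Orientations are given as a rotation vector (axis times angle).
In Python, from bench import r gives the robot as it stands.
- The arm moves only by the tool carry_out, never from a script. Its argument "targets" is one flat list of numbers, 7 for each row, row after row: the finger opening in m, from 0 to 0.0854, then the shift along the tool's x, y, z in m, then the turn, a rotation vector about the tool's x, y, z in units of 5 degrees (1.0 is 5 degrees). A call has 1 to 12 rows; each row is the pose to reach, as a shift and turn from the pose measured when the call began, along the tool's axes at that moment; what a row does not reach only later rows make up. A row lasts 1/8 s, in which the tool goes at most 62.5 mm and 10.7 degrees, less where a joint would pass 70% of its speed; a pose out of reach is approached as far as the arm can. A call with a gripper value outside its range is refused whole. The fingers move at their own pace and stop on an object; "squeeze" is the grip in N (left out, the last holds). Time passes only in rows, so rows that repeat a pose let the fingers close. It gives the time, the measured TCP pose, the force and the opening at its end, in the units of the state.
- r.get_obs(): the state, without advancing time (a new reading comes with each control period).
- r.grab_frame(name): name is "scene" or "top" or "wrist"; returns the picture (384x512x3 uint8, blue, green, red); there is no depth.
- r.camera_info(name): a dict with "fx", "fy", "cx", "cy" (pixels), "xyz" and "orientation" of the camera in the world. Camera axes: x right, y up, looking along -z (the intrinsics and any distortion apply to the point x, -y, -z); pixel columns grow to the right and rows downward; lengths in m; the calibration is good to about 2 mm. A picture is of the moment at which its call begins: read the wrist's pose just before it. camera_info takes no time and is no camera call; for the wrist camera it gives the pose at the moment of the call.
- r.hand_in(): hands the job in, once; it reports no verdict.
The state is a dict: "clock": time; "joints": joint angles; "qvel": joint speeds; "tau": joint torques, N m; "tcp_pos": TCP position; "orientation": TCP orientation; "contact_force": force on the tool from outside, world axes, zero at the start; "moment": the same for the moment, N m; "grip_width": finger opening in m.
Only numpy, scipy, OpenCV 4.12 (cv2) and the standard library are available. Lean on these libraries where they do the work, as an engineer would, in place of code of your own. Each camera call takes 0.05 s, during which the arm holds its last target. There are 200 camera calls.

TASK

The bread bin's drawer is kept shut by a concealed push catch, a square steel plate let in almost flush somewhere in the flat middle of the bin's steel top. Feel across the top with the fingertips until you find the place that gives, press it fully home and keep it pressed a moment until the drawer springs out by itself, then let go and draw the hand clear. Do not touch the drawer, and do not lift, move or knock over any of the things standing on and around the bin.

Things in the scene. Friction and masses are not known exactly. Their poses are not given: they have to be found in the camera images.
- bin: brushed steel bread bin, fixed to the worktop, 240 mm deep (its x) by 380 mm wide (its y) by 150 mm high; origin at the centre of its underside, x to its back, z up; its drawer front faces its -x. Its flat steel top holds the concealed catch
- bin_top (a point): centre of the bin's flat top surface, axes as the bin's. The catch's centre is at one of eight places, changing from start to start: x = -28 or +28 mm with y = -84, -28, +28 or +84 mm from this point. At the other seven the top is plain, hard and flush. Nothing stands on this middle field of 112 by 224 mm
- catch (a joint): the concealed catch: a 46 mm square steel plate, finish as the top, 2 mm below the surface in a 50 mm square opening (2 mm gap all round). Value: how far it is pressed, 0 up to 0.006 (m) fully home, its face then 8 mm below the top. Sprung: about 2.5 N starts it, about 6 N presses it home; it comes up when let go. Beyond about 0.004 it frees the drawer
- drawer (a joint): the bin's drawer, its front panel 364 by 100 mm in the bin's front, upper edge 36 mm below the top. Value 0 shut (held by the catch) to 0.060 (m) open, towards the bin's -x. Once freed, a spring slides it out by itself in about a second; keep the catch pressed for half a second or so meanwhile
- egg_cup: white china egg cup, 48 mm across, 50 mm high, loose, standing on the left end (+y) of the bin's top about 160 mm from the bin's middle; origin at the centre of its foot
- teaspoon: steel teaspoon 130 mm long along its x, under 25 mm high, lying loose on the right end (-y) of the bin's top about 165 mm from the bin's middle; origin under its centre
- mill: turned wooden pepper mill, 56 mm across, 185 mm high, loose; origin at the centre of its foot
- mug: white mug, 80 mm across plus handle, 90 mm high, loose; origin at the centre of its foot
- bowl: steel bowl, 150 mm across, 60 mm high, loose; origin at the centre of its foot
- bottle: green glass bottle, 60 mm across, 200 mm high, loose; origin at the centre of its foot
- napkins: steel napkin holder, 60 by 110 by 105 mm high, loose; origin at the centre of its underside

How it is judged:
On the way:
1. the catch is pressed home (more than 3.5 mm of its 6) (value of joint catch above 0.0035 m), for 0.05 s.
At the end, for the whole second after the job is handed in: the drawer stands open by more than 45 mm and is at rest, the catch has come up again (within 1.5 mm), and every loose thing is within 20 mm of where it stood (value of joint drawer above 0.045 m and velocity of joint drawer below 0.01 m/s and value of joint catch below 0.0015 m and distance of each of egg_cup, teaspoon, mill, mug, bowl, bottle, napkins from where it was at the start of the episode below 0.02 m); the robot touches nothing.
It fails at once if the robot touches the drawer (more than 1 N) (contact force between any of the fingers, the arm and drawer above 1 N).
It fails at once if a loose thing is lifted, carried or knocked 20 mm or more from its place (distance of any of egg_cup, teaspoon, mill, mug, bowl, bottle, napkins from where it was at the start of the episode above 0.02 m).
It also fails if it takes over 64 s, if anything falls off the work surface, if the arm or the gripper's body presses on something with over 40 N, if the wrist force passes 120 N, or if a joint passes its speed limit or range.

## Working session

There is one attempt and no reset: what is moved stays moved. The work goes in short steps, Python scripts to look and compute and a tool call to move; the robot and the scene stay as the last step left them, time stands still between calls to the robot, and variables do not carry over. Pictures are saved under pics/ and viewed, about 8 in all and at most 12, crops included, and the job is handed in when it is done.

Besides the shell and the picture viewer there is one more tool, called after "Request:" by a JSON object that holds its "name" and its "arguments". carry_out: Moves the arm, as the interface text tells. Its arguments: {"type":"object","properties":{"targets":{"type":"array","items":{"type":"number"}},"squeeze":{"type":"number"}},"required":["targets"]}

```bash
mkdir -p pics
python3 - <<'E'
from bench import r
import cv2
o=r.get_obs(); print({k:o[k] for k in("clock","tcp_pos","orientation","contact_force","grip_width")})
for n in("scene","top"):
    print(n,r.camera_info(n)); cv2.imwrite(f"pics/{n}0.png",r.grab_frame(n))
E
```

```text
{'clock': 0.0, 'tcp_pos': array([0.15299601, 0.6568273 , 0.23032025]), 'orientation': array([ 0.17815898,  1.56333572, -0.1810299 ]), 'contact_force': array([0.61489181, 0.39952253, 0.34101874]), 'grip_width': 0.0854418798022933}
scene {'fx': 430.7237546715014, 'fy': 430.7237546715014, 'cx': 267.4421397065229, 'cy': 194.23704229132977, 'xyz': array([1.58828588, 0.01161983, 1.06671133]), 'orientation': array([0.66688988, 0.67872742, 1.48334473])}
top {'fx': 455.0521496036488, 'fy': 455.0521496036488, 'cx': 252.57018902830785, 'cy': 190.18539535415746, 'xyz': array([ 0.34000863, -0.01933942,  1.3969039 ]), 'orientation': array([ 0.10671293, -0.06064238, -1.58735527])}
```

View pics/top0.png

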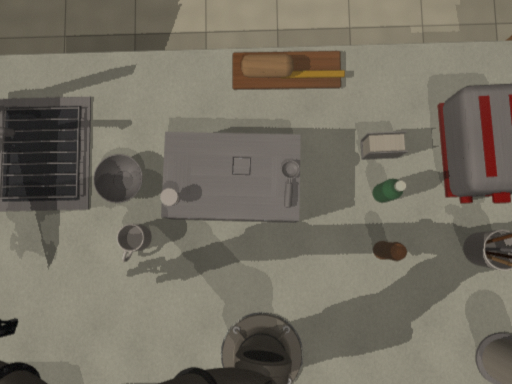

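View pics/scene0.png

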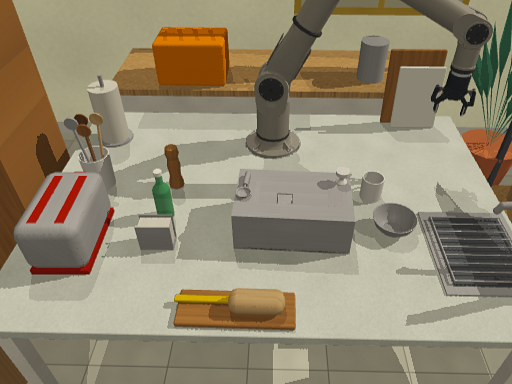

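The top view shows the bin with corners near (166,133), (300,133), (300,220) and (164,220). A faint square at about (242,166) could be the catch. The egg cup is at (169,197) and the spoon at (290,185). The scene view also shows a square, near (285,198). I'll measure it.

```bash
cat > h.py <<'E'
import numpy as np, cv2
from scipy.spatial.transform import Rotation as R
from bench import r
def ray(n,px,z,ci=None):
    c=ci or r.camera_info(n); px=np.atleast_2d(px).astype(float)
    d=np.c_[(px[:,0]-c["cx"])/c["fx"],-(px[:,1]-c["cy"])/c["fy"],-np.ones(len(px))]
    d=R.from_rotvec(c["orientation"]).apply(d); p=np.array(c["xyz"])
    return p+d*((z-p[2])/d[:,2])[:,None]
E
python3 - <<'E'
from h import *
a=cv2.imread("pics/top0.png")[120:235,90:310]; a=cv2.resize(a,None,fx=3.6,fy=3.6,interpolation=cv2.INTER_CUBIC)
a=cv2.convertScaleAbs(a,alpha=1.8,beta=-60)
cv2.imwrite("pics/c.png",a)
print(ray("top",[[167,133],[300,133],[300,220],[164,220],[242,166],[233.5,176.5]],.15).round(3))
print(ray("scene",[[285,198]],.15).round(3))
c=r.camera_info("top");print(R.from_rotvec(r.get_obs()["orientation"]).as_matrix().round(3))
E
```

```text
[[ 0.64   0.254  0.15 ]
 [ 0.631 -0.119  0.15 ]
 [ 0.389 -0.112  0.15 ]
 [ 0.396  0.261  0.15 ]
 [ 0.541  0.044  0.15 ]
 [ 0.513  0.068  0.15 ]]
[[0.543 0.048 0.15 ]]
[[-0.     0.227  0.974]
 [-0.002  0.974 -0.227]
 [-1.    -0.002  0.   ]]
```

View pics/c.png

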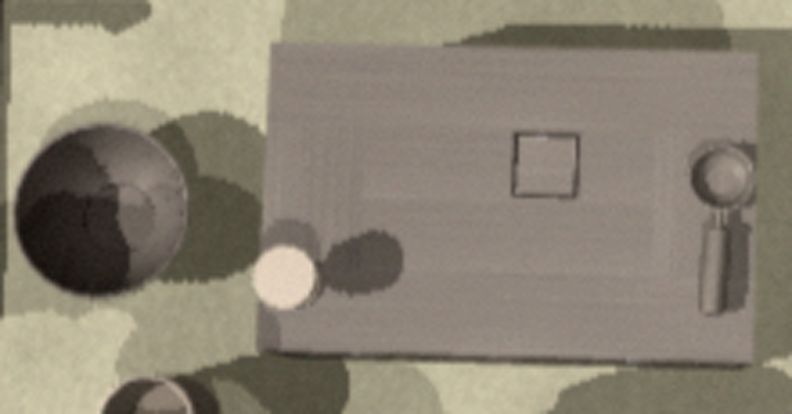

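Both cameras put the square at about (0.542, 0.046). That is bin offset (+28, -27) mm, which matches a listed place, and its size is right. I'll travel there raised, with the fingers shut.

Request:
{"name": "carry_out", "arguments": {"targets": [0,-0.05,0,0,0,0,0,0,-0.07,-0.045,0.045,-0.2,0,0,0,-0.07,-0.087,0.089,-0.4,0,0,0,-0.07,-0.13,0.133,-0.6,0,0,0,-0.07,-0.172,0.176,-0.8,0,0,0,-0.07,-0.214,0.219,-1,0,0,0,-0.07,-0.256,0.262,-1.2,0,0,0,-0.07,-0.298,0.305,-1.4,0,0,0,-0.07,-0.34,0.348,-1.6,0,0,0,-0.07,-0.382,0.391,-1.8,0,0,0,-0.07,-0.424,0.434,-2,0,0,0,-0.07,-0.466,0.477,-2.2,0,0]}}

```text
clock: 1.6
tcp_pos: [0.5124, 0.0933, 0.3012]
orientation: [0.027, 1.571, -0.029]
contact_force: [0.3, 0.4, -0.1]
grip_width: -0.0003
```

Run:
```python
from h import *
o=r.get_obs(); M=R.from_rotvec(o["orientation"]).as_matrix()
print(o["clock"],o["tcp_pos"],o["contact_force"],o["grip_width"]);print(M.round(3))
print("to above catch z=.19:",(M.T@(np.array([.542,.046,.19])-o["tcp_pos"])).round(4))
```

```text
1.6 [0.51242203 0.09326541 0.30117929] [ 0.25984687  0.44031905 -0.07121493] -0.00025884641278647717
[[-0.     0.036  0.999]
 [-0.001  0.999 -0.036]
 [-1.    -0.001 -0.   ]]
to above catch z=.19: [ 0.1112 -0.046   0.0313]
```

Request:
{"name": "carry_out", "arguments": {"targets": [0,0.03,-0.046,0.031,0,0,0,0,0.08,-0.046,0.031,0,0,0,0,0.111,-0.046,0.031,0,0,0,0,0.111,-0.046,0.031,0,0,0,0,0.111,-0.046,0.031,0,0,0]}}

```text
clock: 2.22
tcp_pos: [0.5424, 0.0462, 0.1914]
orientation: [0.027, 1.57, -0.029]
contact_force: [0.3, -0.1, 1.3]
grip_width: -0.0003
```

Run:
```python
from h import *
o=r.get_obs(); c=r.camera_info("wrist"); a=r.grab_frame("wrist"); cv2.imwrite("pics/w.png",a)
print(o["tcp_pos"],o["contact_force"]);print(c)
p=o["tcp_pos"].copy();d=R.from_rotvec(c["orientation"]).inv().apply(np.array([[.542,.046,.15],p])-c["xyz"])
print(c["cx"]-c["fx"]*d[:,0]/d[:,2], c["cy"]+c["fy"]*d[:,1]/d[:,2])
```

```text
[0.54241585 0.04618951 0.1913843 ] [ 0.32274106 -0.12909103  1.26218412]
{'fx': 281.1881332272966, 'fy': 281.1881332272966, 'cx': 259.0805524957353, 'cy': 187.89901725094424, 'xyz': array([0.47170596, 0.04923488, 0.3329993 ]), 'orientation': array([-0.22583209, -0.214567  ,  1.52451914])}
[258.60563583 258.68786156] [211.89476863 239.50430129]
```

View pics/w.png

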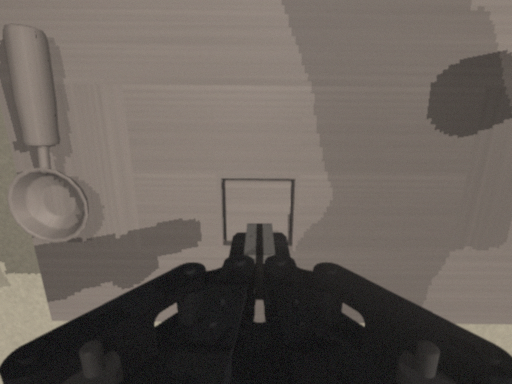

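The wrist view shows the square plate centred at about (258,211). The prediction was (258.6,211.9), so the hand is centred over it. I'll go down to just above the surface, then feel slowly.

Request:
{"name": "carry_out", "arguments": {"targets": [0,0.02,0,0,0,0,0,0,0.036,0,0,0,0,0,0,0.038,0,0,0,0,0,0,0.04,0,0,0,0,0,0,0.041,0,0,0,0,0,0,0.042,0,0,0,0,0,0,0.043,0,0,0,0,0,0,0.044,0,0,0,0,0,0,0.044,0,0,0,0,0]}}

```text
clock: 3.4
tcp_pos: [0.5429, 0.0463, 0.148]
orientation: [0.028, 1.568, -0.028]
contact_force: [-0.5, -0.4, 1.6]
grip_width: -0.0
```

Request:
{"name": "carry_out", "arguments": {"targets": [0,0.001,0,0,0,0,0,0,0.002,0,0,0,0,0,0,0.003,0,0,0,0,0,0,0.004,0,0,0,0,0,0,0.005,0,0,0,0,0,0,0.006,0,0,0,0,0,0,0.007,0,0,0,0,0,0,0.007,0,0,0,0,0]}}

```text
clock: 4.4
tcp_pos: [0.543, 0.0463, 0.142]
orientation: [0.028, 1.568, -0.028]
contact_force: [-5.3, 0.1, 14.6]
grip_width: -0.0004
```

The tip gave to z = 0.142 with 14.6 N of force, so the catch is home. I'll hold it there.

Request:
{"name": "carry_out", "arguments": {"targets": [0,0,0,0,0,0,0,0,0,0,0,0,0,0,0,0,0,0,0,0,0,0,0,0,0,0,0,0,0,0,0,0,0,0,0,0,0,0,0,0,0,0,0,0,0,0,0,0,0,0,0,0,0,0,0,0,0,0,0,0,0,0,0,0,0,0,0,0,0,0]}}

```text
clock: 5.65
tcp_pos: [0.543, 0.0463, 0.1421]
orientation: [0.028, 1.568, -0.028]
contact_force: [-2.2, -0.5, 5.5]
grip_width: 0.0002
```

Request:
{"name": "carry_out", "arguments": {"targets": [0,-0.006,0,0,0,0,0,0,-0.02,0,0,0,0,0,0,-0.06,0,0,0,0,0,0,-0.12,0,0,0,0,0,0,-0.17,0,0,0,0,0,0,-0.18,0,0,0,0,0,0,-0.18,0,0,0,0,0]}}

```text
clock: 6.52
tcp_pos: [0.5426, 0.0463, 0.3226]
orientation: [0.029, 1.567, -0.027]
contact_force: [-0.2, -0.1, -0.9]
grip_width: -0.0
```

Run:
```python
from h import *
a=r.grab_frame("scene"); b=r.grab_frame("wrist");t=r.grab_frame("top")
cv2.imwrite("pics/end.png",np.vstack([np.hstack([cv2.resize(x,(400,300)) for x in(a,b)]),np.hstack([cv2.resize(t,(400,300)),cv2.resize(cv2.absdiff(t,cv2.imread("pics/top0.png")),(400,300))*2])]))
o=r.get_obs();print(o["clock"],o["tcp_pos"],o["contact_force"])
```

```text
6.675 [0.54163065 0.04619784 0.32049601] [ 0.26871138 -0.05127751 -0.59944579]
```

View pics/end.png

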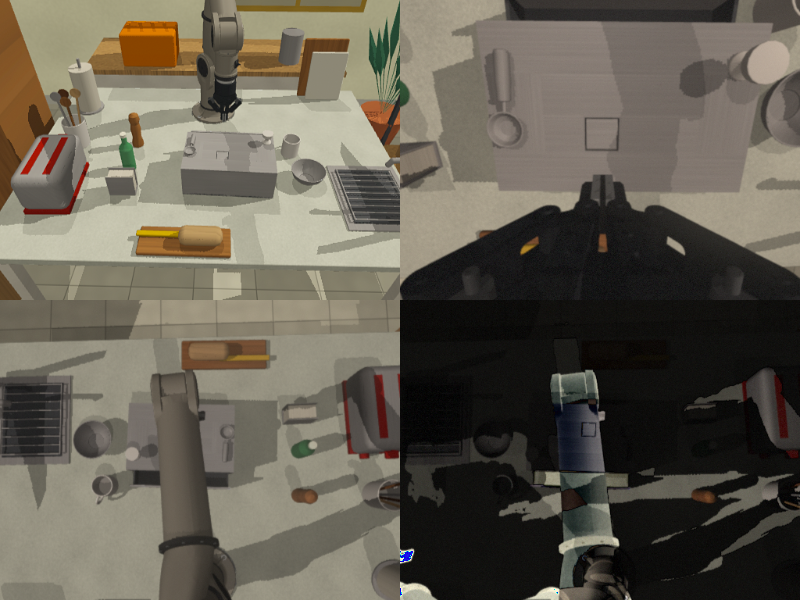

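The drawer stands open. In the wrist view it is at the top, rows 0–20, and in the top view it is the dark strip at rows 472–487 of the tile, about 55–60 mm. The egg cup, spoon and other things are unmoved, and the hand is 170 mm clear of the top.

Request:
{"name": "carry_out", "arguments": {"targets": [0,0,0,0,0,0,0,0,0,0,0,0,0,0,0,0,0,0,0,0,0,0,0,0,0,0,0,0]}}

```text
clock: 7.18
tcp_pos: [0.5416, 0.0462, 0.3204]
orientation: [0.028, 1.571, -0.029]
contact_force: [0.0, 0.2, -0.0]
grip_width: -0.0001
```

```bash
python3 -c "
from bench import r
o=r.get_obs();print(o['clock'],abs(o['qvel']).max(),o['contact_force']);print(r.hand_in())"
```

```text
7.175 0.002697399954175157 [ 0.03381124  0.20988129 -0.03235051]
the job is handed in; nothing more can be done
None
```

The drawer is open and the job is handed in, at 7.2 s of the 64 s allowed.

- **Finding the catch:** The camera pictures showed the plate's outline at about (+28, -28) mm from the middle of the top. The top, scene and wrist views agreed, so I felt only that one place.
- **Pressing:** With the fingers shut, the tip met nothing at 2 mm below the top. It then gave down to about 8 mm below, fully home, with a reading of about 15 N. I held it there for over a second, then drew the hand up about 180 mm.
- **Last checks:** The final pictures show the drawer out by about 55–60 mm, judged by eye from the top view. The loose things looked where they had been; I did not measure each one, and the arm hid part of the bin's top in that view. The arm was at rest with no contact force. I did not measure directly that the catch had come back up. No check failed or disagreed.

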